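# Lay out the pottery student's kit tray

## Robot

A 6-joint arm with a two-finger parallel gripper is mounted at the origin on the work surface. World frame = base frame: x ahead of the robot, y to its left, z up, the work surface at z = 0. Lengths are in m, angles in degrees, forces in N, time in s.
With the tool pointing down it reaches from about 0.375 to 0.9 m from the base axis. Payload 3.1 kg.
Tool frame: the origin (TCP) lies between the finger pads; the fingertips stand 22 mm ahead of it and the grasp point (between the pads) lies 3 mm ahead of it (bot.tip_extent is the distance from the TCP to the fingertips, in m); y points along the fingers, z is the direction in which the jaws open and shut, and the axes are right-handed (so a half turn about y gives the same grasp; the last joint's range is limited). The gripper opens to 87 mm and grips with 3 to 60 N. Pads are 19 mm wide; open, the fingers measure 117 mm over their backs; the gripper's body (75 mm by 190 mm) begins 51 mm behind the grasp point.
Start: joints at [55.204, 30.224, 82.088, -0, 67.689, -10.227], TCP at [0.26, 0.568, 0.245] pointing down, gripper open.
Joint ranges: [-176.69, 176.69], [-43.24, 126.21], [12.49, 139.97], [-82, 262], [0, 151.66], [-163.58, 163.58]. Speed limits (degrees/s): [159.86, 159.86, 180, 180, 180, 180].

## Interface

Orientations are given as a 3x3 rotation matrix whose columns are the frame's x, y, z axes.
In Python, from rig import bot, eyes, models gives the robot as it stands. The module is installed in compiled form; this text tells all that it offers.
- The arm moves only by the tool arm_command, never from a script. Its arguments are lists of equal length, an entry for each row: "translation": the shift along the tool's x, y, z each as a share of 0.08 m, from -1 to 1, a list of three; "rotation": the turn, a rotation vector about the tool's x, y, z each as a share of 60 degrees, from -1 to 1, a list of three; "grip": the closure, from -1 (fully open) to 1 (shut), so that 0 is half open. In form: {"translation": [[x, y, z], ...], "rotation": [[rx, ry, rz], ...], "grip": [grip, ...]}. A call has 1 to 5 rows; each row is the pose to reach, as a shift and turn from the pose commanded when the call began, along the tool's axes at that moment; what a row does not reach only later rows make up. A row lasts 1/10 s, in which the tool goes at most 50 mm and 8.59 degrees, less where a joint would pass 70% of its speed; a pose out of reach is approached as far as the arm can. A call with a number of a shift or a turn outside -1 to 1 is refused whole. A call with a gripper value outside its range is refused whole. The fingers move at their own pace and stop on an object; the grip force is fixed at half the most. Time passes only in rows, so rows that repeat a pose let the fingers close. It gives the time, the measured TCP pose, the force and the opening at its end, in the units of the state.
- bot.read_state(): the state, without advancing time (a new reading comes with each control period).
- eyes.capture(name): name is "side" or "top"; returns a dict with "image" (480x640x3 uint8, blue, green, red), "mtx" (3x3 intrinsics, pixels), "rvec" (rotation vector, rad) and "tvec" (3), from world to camera coordinates, as OpenCV has them. Camera axes: x right, y down, z forward; pixel columns grow to the right and rows downward; lengths in m; the calibration is good to about 2 mm. A picture is of the moment at which its call begins. There is no depth.
- bot.hand_in(): hands the job in, once; it reports no verdict.
Trained networks look in the newest picture that a camera, given by its name, has taken for a name from the list of things; names that differ only in an ending like _2 or _b are one class to them, and where a whole thing is asked for, a point or a joint stands for the part that bears it (a point fixed in the world has none). Each returns a list of dicts, best first, with "conf" (0 to 1); they miss things now and then, are a little off and sometimes report something else, mostly with a low value. They report only what shows in the picture. A call takes as long as a camera call. They do not tell look-alikes from the thing itself.
- models.recognise(camera, thing): "extent" ([left, top, right, bottom] as shares, 0 to 1, of the picture: columns of its width, rows of its height, round what is visible of it).
- models.spot_point(camera, thing): "point" ([column, row] as shares, 0 to 1, of the picture: columns of its width, rows of its height: a listed point, or the origin of a listed thing).
The state is a dict: "time_s": time; "joint_positions": joint angles; "qvel": joint speeds; "tau": joint torques, N m; "position": TCP position; "tcp_rot": TCP orientation; "force": force on the tool from outside, world axes, zero at the start; "moment": the same for the moment, N m; "opening": opening from 0.0 (shut) to 1.0 (fully open).
Only numpy, scipy, OpenCV 4.12 (cv2) and the standard library are available. Lean on these libraries where they do the work, as an engineer would, in place of code of your own. Each camera call takes 0.05 s, during which the arm holds its last target. There are 200 camera calls.

## Task

Lay out the student's kit tray to match the blue outlines painted on it: stand the plain terracotta pot upright in the circle, lay the pale wooden rib in the short broad outline and the wooden-handled trimming tool in the long outline, each lying along its outline. The pot is fired clay, so set it down, don't drop it. Leave the blue ones and everything else where they are.

Things in the scene. Friction and masses are not known exactly. Their poses are not given: they have to be found in the camera images.
- tray: The kit tray, fixed to the table: white floor 330 x 216 mm, 6 mm thick, with a wooden rim 8 mm wide and 14 mm high (8 mm above the floor). Origin: centre of its underside, on the table (z 0); x along its length, z up. It carries three blue painted outlines side by side along its length, 100 mm apart (up to 8 mm to either side of its middle line), in an order that changes from start to start.
- spot_pot (a point): Fixed outline painted in blue on the white floor of the tray. Origin: its centre, on the tray floor (6 mm above the table); z up. Outline for the pot: a circle, 74 mm outside diameter.
- spot_rib (a point): Fixed outline painted in blue on the white floor of the tray. Origin: its centre, on the tray floor (6 mm above the table); z up. Outline for the rib: a short broad oblong with round ends, 100 x 55 mm outside; its x axis is the long direction (across the tray's width).
- spot_tool (a point): Fixed outline painted in blue on the white floor of the tray. Origin: its centre, on the tray floor (6 mm above the table); z up. Outline for the tool: a long narrow bar with a round blob at each end, 176 mm long, 26 mm wide at the bar and 37 mm at the blobs; its x axis is the long direction (across the tray's width).
- pot_mid (a point): Plain orange-brown terracotta pot, fired clay, open at the top, standing upright on the table. Round, 62 mm in diameter from 22 mm above its foot to the rim, tapering to 50 mm at the foot, 60 mm high, wall 4 mm, about 0.11 to 0.23 kg. Origin: on its axis, half-way up (30 mm above its foot); z along its axis.
- rib_mid (a point): Pale wooden potter's rib: a flat oblong with round ends, 90 x 45 mm and 10 mm thick, lying flat on the table, about 30 to 55 g. Origin: its centre, half-way up (5 mm above the underside); x is its long direction, y its width, z up. Either way round is the same.
- tool_mid (a point): Trimming tool with a brown wooden handle and a steel wire loop at each end, lying flat on the table. Handle 104 mm long, 16 mm wide, 14 mm high; loops 24 mm wide; 163 mm long overall, about 35 to 70 g. Origin: its centre, half-way up (7 mm above the underside); x along its length, z up. Both ends are the same.
- blue_pot_mid (a point): Bystander: a pot of the same shape and size as the terracotta one but glazed blue. Origin: on its axis, half-way up (30 mm).
- jar: Bystander: amber jar with a black cap, 56 mm in diameter, 70 mm high. Origin: centre of its underside.
- blue_rib_mid (a point): Bystander: a rib of the same shape and size as the wooden one but of blue plastic. Origin: its centre, half-way up (5 mm).
- blue_tool_mid (a point): Bystander: a trimming tool of the same shape and size as the wooden-handled one but with a blue handle. Origin: its centre, half-way up (7 mm).
- lamp0: Bystander: small terracotta oil-lamp dish, 66 mm in diameter, 24 mm high, standing at the far side of the table. Origin: centre of its underside.
- lamp1: Bystander: small terracotta oil-lamp dish, 66 mm in diameter, 24 mm high, standing at the far side of the table. Origin: centre of its underside.
- lamp2: Bystander: small terracotta oil-lamp dish, 66 mm in diameter, 24 mm high, standing at the far side of the table. Origin: centre of its underside.
There are look-alikes about, which are no part of the job. Leave any turquoise or yellow look-alike of the part that bears rib_mid alone.

How it is judged (in metres and radians):
At the end, for the whole second after the job is handed in: Terracotta pot upright (within 7 degrees), wooden rib and wooden-handled tool flat on the tray, each centred within 15 mm of its own outline's centre; rib and tool within 12 degrees of their outline's length, either way round; all three on the tray floor and at rest (horizontal distance between pot_mid and spot_pot below 0.015 m and z of pot_mid in the frame of spot_pot below 0.036 m and linear speed of each of pot, rib, tool below 0.02 m/s and angle between pot_mid's own z axis and vertical below 0.12 rad and horizontal distance between rib_mid and spot_rib below 0.015 m and z of rib_mid in the frame of spot_rib below 0.011 m and angle between the x axis of rib_mid and the x axis of spot_rib, either way round below 0.21 rad and horizontal distance between tool_mid and spot_tool below 0.015 m and z of tool_mid in the frame of spot_tool below 0.013 m and angle between the x axis of tool_mid and the x axis of spot_tool, either way round below 0.21 rad); the robot touches nothing.
It fails at once if a bystander (blue pot, jar, blue rib, blue tool or a lamp) is moved by more than 30 mm (distance of any of blue_pot_mid, jar, blue_rib_mid, blue_tool_mid, lamp0, lamp1, lamp2 from where it was at the start of the episode above 0.03 m).
It fails at once if the terracotta pot is dropped (falls freely by more than about 25 mm) (linear speed of pot above 0.7 m/s and contact force between pot and the fingers below 0.05 N).
It also fails if it takes over 72 s, if anything falls off the work surface, if the arm or the gripper's body presses on something with over 40 N, if the wrist force passes 120 N, or if a joint passes its speed limit or range.

## Working session

There is one attempt and no reset: what is moved stays moved. The work goes in short steps, Python scripts to look and compute and a tool call to move; the robot and the scene stay as the last step left them, time stands still between calls to the robot, and variables do not carry over. Pictures are saved under pics/ and viewed, about 8 in all and at most 12, crops included, and the job is handed in when it is done.

Besides the shell and the picture viewer there is one more tool, called as a command line: name --argument value ..., lists and objects as JSON in quotes. arm_command: Moves the arm, as the interface text tells. Shift numbers are shares of 0.08 m and turn numbers shares of 60 degrees, none past 1 either way. Its arguments: {"type":"object","properties":{"translation":{"type":"array"},"rotation":{"type":"array"},"grip":{"type":"array"}},"required":["translation","rotation","grip"]}

```bash
mkdir -p pics; cat > h.py <<'E'
import numpy as np, cv2
from rig import bot, eyes, models
def ray(c,px,z):
    R=cv2.Rodrigues(np.array(c["rvec"],float))[0]; t=np.array(c["tvec"],float).ravel()
    u=cv2.undistortPoints(np.array([[px]],float),np.array(c["mtx"],float),None).ravel()
    d=R.T@np.array([u[0],u[1],1]); o=-R.T@t
    return o+d*(z-o[2])/d[2]
def proj(c,P):
    return cv2.projectPoints(np.array(P,float).reshape(-1,3),np.array(c["rvec"],float),np.array(c["tvec"],float),np.array(c["mtx"],float),None)[0].reshape(-1,2)
E
python3 - <<'E'
from h import *
np.set_printoptions(precision=3,suppress=True)
s=bot.read_state(); print(s["position"],s["tcp_rot"],s["opening"],s["time_s"],bot.tip_extent)
Z=dict(spot_pot=.006,spot_rib=.006,spot_tool=.006,pot_mid=.03,rib_mid=.005,tool_mid=.007,jar=0,tray=0)
for n in("top","side"):
    c=eyes.capture(n); cv2.imwrite(f"pics/{n}0.png",c["image"]); 
    print(n, ray(c,(320,240),0))
    for k,z in Z.items():
        for d in models.spot_point(n,k)[:4]:
            p=np.array(d["point"])*[640,480]; print(n,k,round(d["conf"],2),p.round(0),ray(c,p,z)[:2])
E
```

```text
[0.259 0.568 0.244] [[ 0.909 -0.001  0.416]
 [-0.416 -0.002  0.909]
 [-0.    -1.    -0.002]] 1.0019697619206636 0.0 0.022
top [ 0.569 -0.107  0.   ]
top spot_pot 0.18 [182. 207.] [0.627 0.166]
top spot_rib 0.92 [188. 307.] [0.431 0.145]
top spot_tool 0.84 [184. 205.] [0.632 0.163]
top pot_mid 0.95 [407. 229.] [ 0.592 -0.273]
top rib_mid 0.95 [428. 300.] [ 0.457 -0.319]
top rib_mid 0.82 [442. 371.] [ 0.321 -0.347]
top rib_mid 0.6 [500. 322.] [ 0.416 -0.458]
top tool_mid 0.56 [307. 294.] [ 0.463 -0.083]
top jar 0.92 [357. 204.] [ 0.641 -0.178]
side [ 0.603 -0.029  0.   ]
side spot_pot 0.58 [263. 193.] [0.535 0.161]
side spot_rib 0.81 [226. 213.] [0.434 0.126]
side spot_tool 0.62 [302. 184.] [0.633 0.159]
side pot_mid 0.93 [364. 323.] [ 0.587 -0.276]
side rib_mid 0.98 [302. 375.] [ 0.453 -0.319]
side rib_mid 0.8 [232. 420.] [ 0.323 -0.35 ]
side rib_mid 0.74 [315. 466.] [ 0.419 -0.464]
side rib_mid 0.52 [364. 286.] [ 0.633 -0.185]
side tool_mid 0.51 [300. 186.] [0.626 0.153]
side tool_mid 0.24 [444. 304.] [ 0.756 -0.282]
side jar 0.96 [362. 288.] [ 0.631 -0.183]
side tray 0.81 [264. 196.] [0.535 0.156]
```

View pics/top0.png

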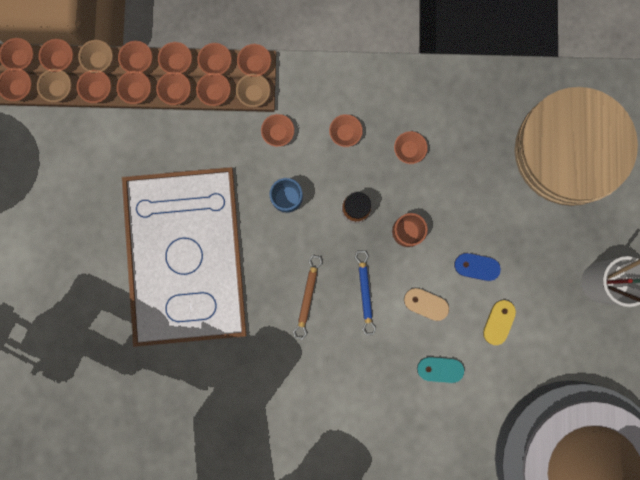

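View pics/side0.png

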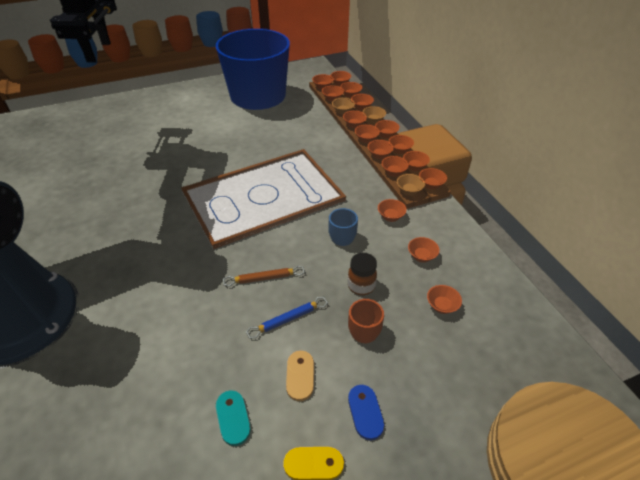

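The candidates, by top-view pixels:

- **Pot:** the plain terracotta pot at (410,230) is tall and straight-sided in the side view. The dishes at (278,130), (346,131) and (411,147) are flat lamps, and (286,195) is the blue pot.
- **Rib:** the pale wooden one at (427,304). The blue (478,266), yellow (500,322) and teal (441,370) ribs are look-alikes.
- **Tool:** the brown-handled one at (308,296). The one at (366,291) is blue.

Outlines from far to near are tool, pot, rib. Next I'll measure by colour and confirm in one crop.

```bash
cat > m.py <<'E'
from h import *
np.set_printoptions(precision=4,suppress=True)
def blob(c,mask,z,name):
    n,l,st,ce=cv2.connectedComponentsWithStats(mask.astype(np.uint8))
    for i in range(1,n):
        if st[i,4]<60: continue
        pts=np.argwhere(l==i)[:,::-1].astype(float)
        cnt=cv2.findContours((l==i).astype(np.uint8),cv2.RETR_EXTERNAL,cv2.CHAIN_APPROX_NONE)[0][0].reshape(-1,2)
        W=np.array([ray(c,p,z)[:2] for p in cnt]).astype(np.float32)
        r=cv2.minAreaRect(W); b=cv2.boxPoints(r); e=[b[1]-b[0],b[2]-b[1]]; e=max(e,key=np.linalg.norm)
        print(name,st[i,4],"px",ce[i].round(0),"ctr",np.array(r[0]),"size",np.array(r[1]),"long axis deg",round(np.degrees(np.arctan2(e[1],e[0]))%180,1))
def win(m,x0,y0,x1,y1):
    o=np.zeros_like(m); o[y0:y1,x0:x1]=m[y0:y1,x0:x1]; return o
E
python3 - <<'E'
from m import *
c=eyes.capture("top"); im=c["image"]; h=cv2.cvtColor(im,cv2.COLOR_BGR2HSV); H,S,V=[a.astype(int) for a in cv2.split(h)]
blue=(H>95)&(H<130)&(S>60); woody=(H<25)&(S>70)
blob(c,win(blue,132,180,235,335),.006,"outline")
blob(c,win(woody,400,280,455,330),.010,"rib")
blob(c,win(woody,295,250,330,345),.010,"tool")
blob(c,win((H<15)&(S>70),385,205,435,255),.06,"pot@rim")
blob(c,win((H>95)&(H<130)&(S>100),350,245,385,340),.010,"bluetool")
cv2.imwrite("pics/crop0.png",cv2.resize(im[190:390,260:520],None,fx=3,fy=3,interpolation=cv2.INTER_CUBIC))
c=eyes.capture("side"); im=c["image"]; h=cv2.cvtColor(im,cv2.COLOR_BGR2HSV); H,S,V=[a.astype(int) for a in cv2.split(h)]
blob(c,win((H>95)&(H<130)&(S>60),195,155,330,235),.006,"S outline")
blob(c,win((H<25)&(S>90),275,340,325,410),.010,"S rib")
blob(c,win((H<25)&(S>90),215,260,310,292),.007,"S tool")
E
```

```text
rib 968 px [426. 304.] ctr [ 0.4487 -0.3151] size [0.089  0.0453] long axis deg 67.7
tool 490 px [307. 297.] ctr [ 0.4577 -0.0847] size [0.0162 0.1172] long axis deg 169.3
pot@rim 944 px [410. 230.] ctr [ 0.5873 -0.2732] size [0.0606 0.0667] long axis deg 135.9
bluetool 400 px [365. 292.] ctr [ 0.4682 -0.1963] size [0.0979 0.0155] long axis deg 6.7
S rib 1222 px [300. 375.] ctr [ 0.449  -0.3175] size [0.0923 0.0453] long axis deg 68.4
S tool 500 px [263. 275.] ctr [ 0.4586 -0.0844] size [0.0233 0.118 ] long axis deg 169.6
```

View pics/crop0.png

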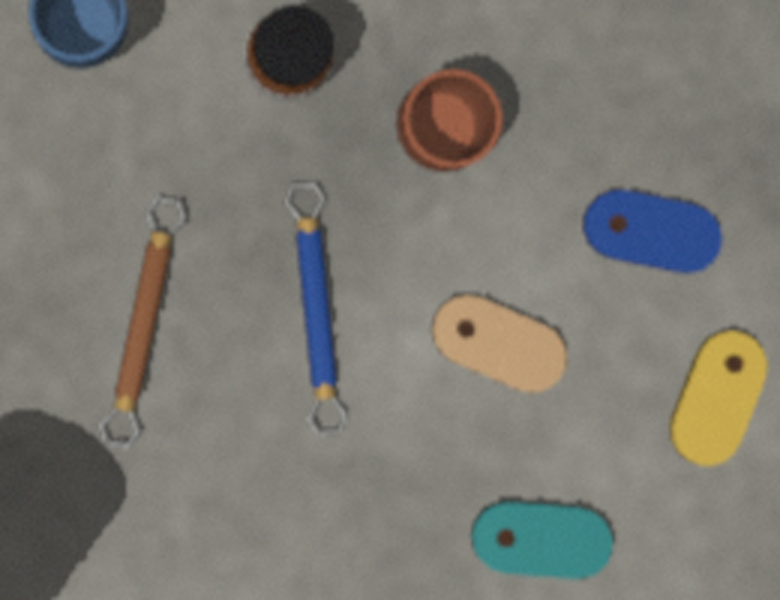

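The crop confirms all three targets. The outline mask came up empty, so I'll redo it with a black-hat filter, and fit the pot rim too.

```bash
cat > o.py <<'E'
from m import *
def outlines(cam,box):
    c=eyes.capture(cam); im=c["image"].astype(int)
    r=c["image"][:,:,2]; bh=cv2.morphologyEx(r,cv2.MORPH_BLACKHAT,np.ones((9,9)))
    rel=bh/(r.astype(float)+bh+1)
    m=win((rel>.18)&(im[:,:,0]-im[:,:,2]>12),*box); blob(c,m,.006,cam)
    return c
if __name__=="__main__":
    c=outlines("top",(135,182,232,332)); outlines("side",(195,157,332,233))
    h=cv2.cvtColor(c["image"],cv2.COLOR_BGR2HSV)
    m=win((h[:,:,0]<15)&(h[:,:,1]>70),385,205,435,255)
    print([proj(c,[.587,-.273,z]).round(1) for z in(0,.03,.06)])
    # compare predicted silhouette with mask
    from scipy.optimize import minimize
    def sil(p):
        o=np.zeros(m.shape,np.uint8)
        a=np.linspace(0,2*np.pi,60)
        P=[[p[0]+r*np.cos(t),p[1]+r*np.sin(t),z] for r,z in((.025,0),(.031,.022),(.031,.06)) for t in a]
        cv2.fillConvexPoly(o,cv2.convexHull((proj(c,P)*16).astype(np.int32)),1,shift=4); return o
    g=[(np.sum(sil((x,y))!=m),x,y) for x in np.arange(.57,.605,.002) for y in np.arange(-.29,-.258,.002)]
    print(sorted(g)[:4])
E
python3 o.py
```

```text
top 352 px [180. 205.] ctr [0.6309 0.1704] size [0.0357 0.1752] long axis deg 96.5
top 232 px [183. 255.] ctr [0.5319 0.1587] size [0.0724 0.0721] long axis deg 2.2
top 260 px [190. 307.] ctr [0.4331 0.1412] size [0.0554 0.0995] long axis deg 96.5
side 199 px [301. 182.] ctr [0.6319 0.1699] size [0.0367 0.1756] long axis deg 96.8
side 123 px [263. 194.] ctr [0.533  0.1583] size [0.0741 0.0716] long axis deg 71.4
side 145 px [225. 211.] ctr [0.4337 0.1409] size [0.0562 0.1007] long axis deg 96.8
[array([[404.6, 232.8]]), array([[406.9, 231.3]]), array([[409.4, 229.6]])]
[(np.int64(64), np.float64(0.588), np.float64(-0.27599999999999997)), (np.int64(65), np.float64(0.59), np.float64(-0.27599999999999997)), (np.int64(87), np.float64(0.588), np.float64(-0.27799999999999997)), (np.int64(91), np.float64(0.59), np.float64(-0.27799999999999997))]
```

```bash
cat > plan.py <<'E'
import sys; from h import *
def plan(cur,yaw,tgt,tyaw):
    d=np.array(tgt)-cur; a=np.radians(yaw); x=np.array([np.sin(a),-np.cos(a),0]); z=np.array([np.cos(a),np.sin(a),0])
    t=np.array([d@x,-d[2],d@z])/.08; n=int(np.ceil(abs(t).max())); n=max(n,1)
    dy=(yaw-tyaw+90)%180-90
    print("calls",n,"each",(t/n).round(3),"then rot y total",round(dy/60,3),"deg",round(dy,1))
def now():
    s=bot.read_state(); R=np.array(s["tcp_rot"]); return np.array(s["position"]),np.degrees(np.arctan2(R[1,2],R[0,2])),s
if __name__=="__main__":
    p,y,s=now(); print(p.round(4),round(y,1),"tilt",np.array(s["tcp_rot"])[:,1].round(3),"t",s["time_s"],"open",round(s["opening"],3),"q6",round(s["joint_positions"][5],1))
    v=[float(a) for a in sys.argv[1:]]
    if v: plan(p,y,v[:3],v[3])
E
python3 plan.py .458 -.0845 .15 79.4
```

```text
[0.2598 0.5684 0.2446] 65.4 tilt [-0.  0. -1.] t 1.1 open 0.998 q6 -10.2
calls 7 each [ 0.807  0.169 -0.913] then rot y total -0.233 deg -14.0
```

arm_command --translation '[[0.806,0,-0.9125],[0.806,0,-0.9125],[0.806,0,-0.9125]]' --rotation '[[0,0,0],[0,0,0],[0,0,0]]' --grip '[-1,-1,-1]'

```text
time_s: 1.4
position: [0.2881, 0.4701, 0.244]
tcp_rot: [[0.908, -0.002, 0.419], [-0.419, -0.005, 0.908], [-0.0, -1.0, -0.006]]
force: [0.3, -0.4, 0.3]
opening: 1.006
```

arm_command --translation '[[0.806,0,-0.9125],[0.806,0,-0.9125]]' --rotation '[[0,0,0],[0,0,0]]' --grip '[-1,-1]'

```text
time_s: 1.6
position: [0.3168, 0.3819, 0.2448]
tcp_rot: [[0.91, 0.001, 0.414], [-0.414, 0.001, 0.91], [0.001, -1.0, 0.002]]
force: [1.2, 0.2, 0.2]
opening: 1.003
```

arm_command --translation '[[0.806,0,-0.9125],[0.806,0,-0.9125]]' --rotation '[[0,0,0],[0,0,0]]' --grip '[-1,-1]'

```text
time_s: 1.8
position: [0.3453, 0.2878, 0.2449]
tcp_rot: [[0.91, 0.001, 0.415], [-0.415, 0.001, 0.91], [0.001, -1.0, 0.001]]
force: [0.6, -0.0, 0.1]
opening: 0.996
```

arm_command --translation '[[0.806,0,-0.9125],[0.806,0,-0.9125],[0.806,0,-0.9125]]' --rotation '[[0,0,0],[0,0,0],[0,0,0]]' --grip '[-1,-1,-1]'

```text
time_s: 2.1
position: [0.3757, 0.1916, 0.245]
tcp_rot: [[0.906, 0.002, 0.423], [-0.423, -0.001, 0.906], [0.002, -1.0, 0.0]]
force: [0.7, 0.0, 0.5]
opening: 1.006
```

arm_command --translation '[[0.806,0.4,-0.9125],[0.806,0.4,-0.9125],[0.806,0.4,-0.9125]]' --rotation '[[0,0,0],[0,0,0],[0,0,0]]' --grip '[-1,-1,-1]'

```text
time_s: 2.4
position: [0.4034, 0.0993, 0.2117]
tcp_rot: [[0.907, 0.0, 0.421], [-0.421, -0.001, 0.907], [0.001, -1.0, -0.001]]
force: [0.6, 1.4, 0.8]
opening: 0.998
```

arm_command --translation '[[0.806,0.4,-0.9125],[0.806,0.4,-0.9125],[0.806,0.4,-0.9125]]' --rotation '[[0,0,0],[0,0,0],[0,0,0]]' --grip '[-1,-1,-1]'

```text
time_s: 2.7
position: [0.4326, 0.0061, 0.1798]
tcp_rot: [[0.907, 0.002, 0.42], [-0.42, -0.001, 0.907], [0.003, -1.0, -0.0]]
force: [0.5, 0.3, 0.7]
opening: 0.998
```

arm_command --translation '[[0.806,0.4,-0.9125],[0.806,0.4,-0.9125],[0.806,0.4,-0.9125],[0.806,0.4,-0.9125],[0.806,0.4,-0.9125]]' --rotation '[[0,-0.12,0],[0,-0.233,0],[0,-0.233,0],[0,-0.233,0],[0,-0.233,0]]' --grip '[-1,-1,-1,-1,-1]'

```text
time_s: 3.2
position: [0.4572, -0.082, 0.1487]
tcp_rot: [[0.983, -0.001, 0.183], [-0.183, 0.001, 0.983], [-0.001, -1.0, 0.001]]
force: [-0.4, 1.1, 0.1]
opening: 1.001
```

```bash
python3 plan.py .458 -.0845 .025 79.4; python3 - <<'E'
from h import *
for n in("top","side"):
    c=eyes.capture(n); cv2.imwrite(f"pics/{n}1.png",c["image"])
a=cv2.imread("pics/side1.png")[220:360,180:380]; cv2.imwrite("pics/crop1.png",cv2.resize(a,None,fx=3.5,fy=3.5))
E
```

```text
[ 0.4572 -0.082   0.1487] 79.4 tilt [-0.001  0.001 -1.   ] t 3.2 open 1.001 q6 -103.5
calls 2 each [ 0.008  0.773 -0.015] then rot y total 0.001 deg 0.0
```

View pics/crop1.png

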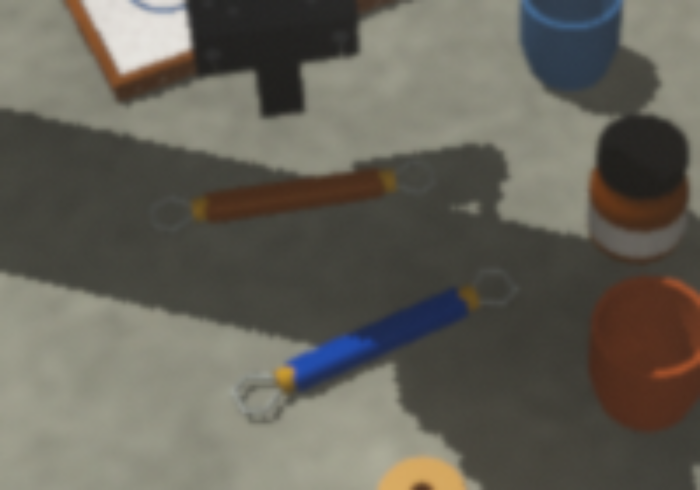

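arm_command --translation '[[0,0.5,-0.02],[0,0.767,-0.02],[0,0.767,-0.02]]' --rotation '[[0,0,0],[0,0,0],[0,0,0]]' --grip '[-1,-1,-1]'

```text
time_s: 3.6
position: [0.4557, -0.0835, 0.0857]
tcp_rot: [[0.983, -0.005, 0.182], [-0.182, 0.002, 0.983], [-0.005, -1.0, 0.001]]
force: [-0.0, 0.2, 0.5]
opening: 1.0
```

arm_command --translation '[[0,0.3,0],[0,0.5,0],[0,0.65,0],[0,0.767,0],[0,0.767,0]]' --rotation '[[0,0,0],[0,0,0],[0,0,0],[0,0,0],[0,0,0]]' --grip '[-1,-1,-1,-1,-1]'

```text
time_s: 4.1
position: [0.4575, -0.0852, 0.0256]
tcp_rot: [[0.983, -0.001, 0.183], [-0.183, 0.0, 0.983], [-0.001, -1.0, 0.0]]
force: [0.1, 0.5, 0.7]
opening: 1.003
```

arm_command --translation '[[0,0,0],[0,0,0],[0,0,0],[0,0,0],[0,0,0]]' --rotation '[[0,0,0],[0,0,0],[0,0,0],[0,0,0],[0,0,0]]' --grip '[1,1,1,1,1]'

```text
time_s: 4.6
position: [0.4577, -0.0856, 0.0261]
tcp_rot: [[0.983, 0.0, 0.184], [-0.184, -0.0, 0.983], [0.0, -1.0, -0.0]]
force: [-0.5, -0.3, -0.6]
opening: 0.634
```

arm_command --translation '[[0,0,0],[0,0,0],[0,0,0],[0,0,0],[0,0,0]]' --rotation '[[0,0,0],[0,0,0],[0,0,0],[0,0,0],[0,0,0]]' --grip '[1,1,1,1,1]'

```text
time_s: 5.1
position: [0.4575, -0.0855, 0.0258]
tcp_rot: [[0.983, -0.0, 0.184], [-0.184, 0.0, 0.983], [-0.0, -1.0, 0.0]]
force: [0.5, 0.5, 0.1]
opening: 0.177
```

arm_command --translation '[[0,0,0],[0,0,0],[0,-0.3,0],[0,-0.8,0],[0,-1,0]]' --rotation '[[0,0,0],[0,0,0],[0,0,0],[0,0,0],[0,0,0]]' --grip '[1,1,1,1,1]'

```text
time_s: 5.6
position: [0.4584, -0.0859, 0.108]
tcp_rot: [[0.983, 0.003, 0.184], [-0.184, -0.001, 0.983], [0.003, -1.0, -0.001]]
force: [0.8, -0.6, -0.3]
opening: 0.177
```

arm_command --translation '[[0.2,-0.3,0.45],[0.386,-0.4,0.885],[0.386,-0.4,0.885]]' --rotation '[[0,0,0],[0,0,0],[0,0,0]]' --grip '[1,1,1]'

```text
time_s: 5.9
position: [0.5043, -0.0194, 0.1397]
tcp_rot: [[0.984, 0.007, 0.18], [-0.18, -0.001, 0.984], [0.007, -1.0, 0.0]]
force: [-0.5, 0.2, 1.3]
opening: 0.179
```

arm_command --translation '[[0.2,0,0.45],[0.386,0,0.885],[0.386,0,0.885]]' --rotation '[[0,0,0],[0,0,0],[0,0,0]]' --grip '[1,1,1]'

```text
time_s: 6.2
position: [0.5463, 0.0447, 0.1376]
tcp_rot: [[0.984, 0.003, 0.18], [-0.18, 0.0, 0.984], [0.003, -1.0, 0.001]]
force: [-0.4, -0.1, 0.3]
opening: 0.178
```

arm_command --translation '[[0.2,0,0.45],[0.386,0,0.885],[0.386,0,0.885]]' --rotation '[[0,0,0],[0,0,0],[0,0,0]]' --grip '[1,1,1]'

```text
time_s: 6.5
position: [0.5895, 0.1082, 0.1374]
tcp_rot: [[0.984, 0.003, 0.181], [-0.181, 0.001, 0.984], [0.002, -1.0, 0.001]]
force: [-0.7, -0.6, -1.1]
opening: 0.179
```

arm_command --translation '[[0.2,0,0.45],[0.386,0,0.885],[0.386,0,0.885],[0.386,0,0.885],[0.386,0,0.885]]' --rotation '[[0,0.12,0],[0,0.24,0],[0,0.36,0],[0,0.48,0],[0,0.607,0]]' --grip '[1,1,1,1,1]'

```text
time_s: 7.0
position: [0.6294, 0.1686, 0.1366]
tcp_rot: [[0.678, -0.004, 0.735], [-0.735, -0.001, 0.678], [-0.002, -1.0, -0.003]]
force: [0.3, 0.5, 0.3]
opening: 0.182
```

arm_command --translation '[[0,0,0],[0,0,0],[0,0,0],[0,0,0],[0,0,0]]' --rotation '[[0,0.12,0],[0,0.24,0],[0,0.36,0],[0,0.48,0],[0,0.607,0]]' --grip '[1,1,1,1,1]'

```text
time_s: 7.5
position: [0.6294, 0.168, 0.1368]
tcp_rot: [[0.108, -0.003, 0.994], [-0.994, -0.001, 0.108], [0.001, -1.0, -0.004]]
force: [0.1, -0.1, -0.2]
opening: 0.174
```

arm_command --translation '[[0,0,0],[0,0,0]]' --rotation '[[0,0,0],[0,0,0]]' --grip '[1,1]'

```text
time_s: 7.7
position: [0.6301, 0.1688, 0.1372]
tcp_rot: [[0.116, -0.002, 0.993], [-0.993, -0.001, 0.116], [0.0, -1.0, -0.002]]
force: [0.8, 0.1, 0.3]
opening: 0.177
```

```bash
python3 plan.py .631 .170 .0325 6.6; python3 - <<'E'
from m import *
c=eyes.capture("side"); im=c["image"]; a=im[90:260,200:400]; cv2.imwrite("pics/crop2.png",cv2.resize(a,None,fx=3.5,fy=3.5))
E
```

```text
[0.6301 0.1688 0.1372] 6.7 tilt [-0.002 -0.001 -1.   ] t 7.7 open 0.177 q6 -1.5
calls 2 each [-0.007  0.655  0.006] then rot y total 0.001 deg 0.1
```

View pics/crop2.png

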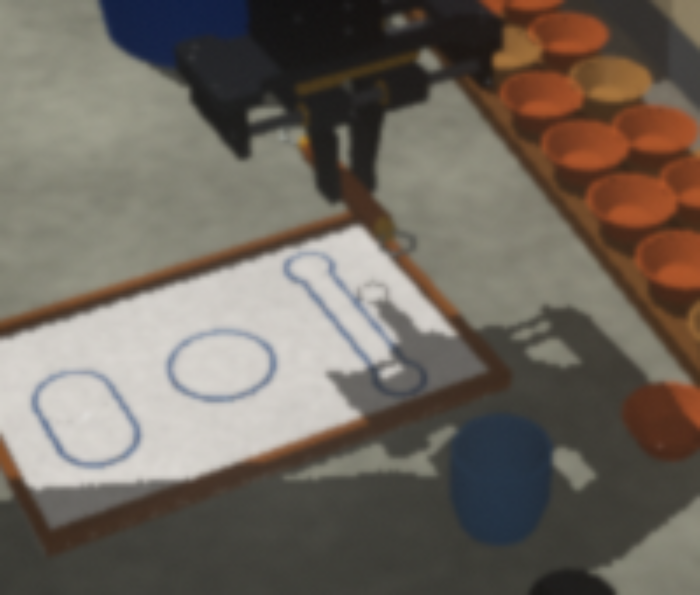

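arm_command --translation '[[-0.01,0.4,0.01],[-0.01,0.655,0.01],[-0.01,0.655,0.01]]' --rotation '[[0,0,0],[0,0,0],[0,0,0]]' --grip '[1,1,1]'

```text
time_s: 8.05
position: [0.6289, 0.1703, 0.0822]
tcp_rot: [[0.116, -0.008, 0.993], [-0.993, -0.001, 0.116], [0.0, -1.0, -0.008]]
force: [-1.1, -0.3, -0.2]
opening: 0.18
```

arm_command --translation '[[0,0.25,0],[0,0.4,0],[0,0.55,0],[0,0.66,0],[0,0.66,0]]' --rotation '[[0,0,0],[0,0,0],[0,0,0],[0,0,0],[0,0,0]]' --grip '[1,1,1,1,1]'

```text
time_s: 8.55
position: [0.6317, 0.171, 0.0321]
tcp_rot: [[0.115, -0.001, 0.993], [-0.993, -0.0, 0.115], [-0.0, -1.0, -0.001]]
force: [0.0, -0.9, 0.0]
opening: 0.177
```

arm_command --translation '[[0,0,0],[0,0,0],[0,0,0],[0,0,0],[0,0,0]]' --rotation '[[0,0,0],[0,0,0],[0,0,0],[0,0,0],[0,0,0]]' --grip '[0.1,0.1,0.1,0.1,0.1]'

```text
time_s: 9.05
position: [0.6318, 0.171, 0.0329]
tcp_rot: [[0.114, 0.0, 0.993], [-0.993, 0.0, 0.114], [0.0, -1.0, 0.0]]
force: [-0.9, -0.5, -0.9]
opening: 0.439
```

arm_command --translation '[[0,-0.2,0],[0,-0.5,0],[0,-1,0],[0,-1,0]]' --rotation '[[0,0,0],[0,0,0],[0,0,0],[0,0,0]]' --grip '[0.1,0.1,0.1,0.1]'

```text
time_s: 9.45
position: [0.636, 0.1716, 0.1194]
tcp_rot: [[0.115, 0.012, 0.993], [-0.993, 0.001, 0.115], [0.0, -1.0, 0.013]]
force: [0.2, -0.0, 1.1]
opening: 0.446
```

```bash
python3 plan.py .449 -.317 .145 -22; python3 - <<'E'
from m import *
for n in("top","side"):
    c=eyes.capture(n); im=c["image"]; h=cv2.cvtColor(im,cv2.COLOR_BGR2HSV)
    b=(145,185,225,225) if n=="top" else (275,150,330,212)
    blob(c,win((h[:,:,0]<22)&(h[:,:,1]>90),*b),.013,n)
E
```

```text
[0.636  0.1716 0.1194] 6.6 tilt [ 0.012  0.001 -1.   ] t 9.45 open 0.446 q6 -1.2
calls 6 each [ 0.967 -0.053 -0.504] then rot y total 0.476 deg 28.6
top 197 px [193. 203.] ctr [0.6344 0.142 ] size [0.0143 0.0568] long axis deg 95.5
side 167 px [313. 163.] ctr [0.6815 0.2082] size [0.0289 0.1531] long axis deg 100.1
side 195 px [300. 178.] ctr [0.6324 0.1723] size [0.0156 0.1264] long axis deg 96.6
side 133 px [317. 207.] ctr [0.6289 0.0585] size [0.0786 0.0172] long axis deg 6.3
```

arm_command --translation '[[0.5,-0.4,-0.25],[0.966,-0.5,-0.495],[0.966,-0.5,-0.495]]' --rotation '[[0,0,0],[0,0,0],[0,0,0]]' --grip '[-1,-1,-1]'

```text
time_s: 9.85
position: [0.5994, 0.0856, 0.1532]
tcp_rot: [[0.111, -0.002, 0.994], [-0.994, -0.002, 0.111], [0.001, -1.0, -0.002]]
force: [-0.5, 0.3, 0.2]
opening: 0.64
```

arm_command --translation '[[0.5,0,-0.25],[0.966,0,-0.495],[0.966,0,-0.495]]' --rotation '[[0,0,0],[0,0,0],[0,0,0]]' --grip '[-1,-1,-1]'

```text
time_s: 10.15
position: [0.5683, 0.0052, 0.1514]
tcp_rot: [[0.11, -0.005, 0.994], [-0.994, -0.0, 0.11], [-0.0, -1.0, -0.005]]
force: [0.6, 0.5, 0.2]
opening: 0.91
```

arm_command --translation '[[0.5,0,-0.25],[0.966,0,-0.495],[0.966,0,-0.495]]' --rotation '[[0,0,0],[0,0,0],[0,0,0]]' --grip '[-1,-1,-1]'

```text
time_s: 10.45
position: [0.5389, -0.0756, 0.1517]
tcp_rot: [[0.11, -0.003, 0.994], [-0.994, 0.0, 0.11], [-0.0, -1.0, -0.002]]
force: [0.1, 1.3, -0.2]
opening: 0.996
```

arm_command --translation '[[0.5,0,-0.25],[0.966,0,-0.495],[0.966,0,-0.495]]' --rotation '[[0,0,0],[0,0,0],[0,0,0]]' --grip '[-1,-1,-1]'

```text
time_s: 10.75
position: [0.5095, -0.1569, 0.1521]
tcp_rot: [[0.11, -0.0, 0.994], [-0.994, -0.0, 0.11], [0.0, -1.0, -0.0]]
force: [-0.2, 0.3, -0.2]
opening: 1.004
```

arm_command --translation '[[0.5,0,-0.25],[0.966,0,-0.495],[0.966,0,-0.495]]' --rotation '[[0,0,0],[0,0,0],[0,0,0]]' --grip '[-1,-1,-1]'

```text
time_s: 11.05
position: [0.4797, -0.2383, 0.1523]
tcp_rot: [[0.111, 0.001, 0.994], [-0.994, -0.001, 0.111], [0.001, -1.0, 0.001]]
force: [0.2, 0.9, 1.0]
opening: 1.002
```

arm_command --translation '[[0.5,0,-0.25],[0.966,0,-0.495],[0.966,0,-0.495],[0.966,0,-0.495],[0.966,0,-0.495]]' --rotation '[[0,0.12,0],[0,0.24,0],[0,0.36,0],[0,0.476,0],[0,0.476,0]]' --grip '[-1,-1,-1,-1,-1]'

```text
time_s: 11.55
position: [0.4497, -0.3151, 0.1521]
tcp_rot: [[-0.374, -0.0, 0.928], [-0.928, 0.002, -0.374], [-0.002, -1.0, -0.001]]
force: [0.0, 0.5, 0.5]
opening: 1.002
```

arm_command --translation '[[0,0,0],[0,0,0]]' --rotation '[[0,0,0],[0,0,0]]' --grip '[-1,-1]'

```text
time_s: 11.75
position: [0.4494, -0.3156, 0.1524]
tcp_rot: [[-0.371, -0.0, 0.928], [-0.928, 0.001, -0.371], [-0.001, -1.0, -0.0]]
force: [0.4, -0.7, -0.6]
opening: 0.997
```

```bash
python3 plan.py .449 -.317 .0255 -22; python3 - <<'E'
from m import *
c=eyes.capture("side"); im=c["image"]; h=cv2.cvtColor(im,cv2.COLOR_BGR2HSV)
blob(c,win((h[:,:,0]<25)&(h[:,:,1]>90),270,340,328,410),.010,"S rib")
cv2.imwrite("pics/crop3.png",cv2.resize(im[230:480,180:480],None,fx=2.3,fy=2.3))
E
```

```text
[ 0.4494 -0.3156  0.1524] -21.8 tilt [-0.     0.001 -1.   ] t 11.75 open 0.997 q6 -25.0
calls 2 each [0.009 0.793 0.001] then rot y total 0.003 deg 0.2
S rib 1210 px [300. 375.] ctr [ 0.4489 -0.3185] size [0.0902 0.0451] long axis deg 68.0
```

View pics/crop3.png

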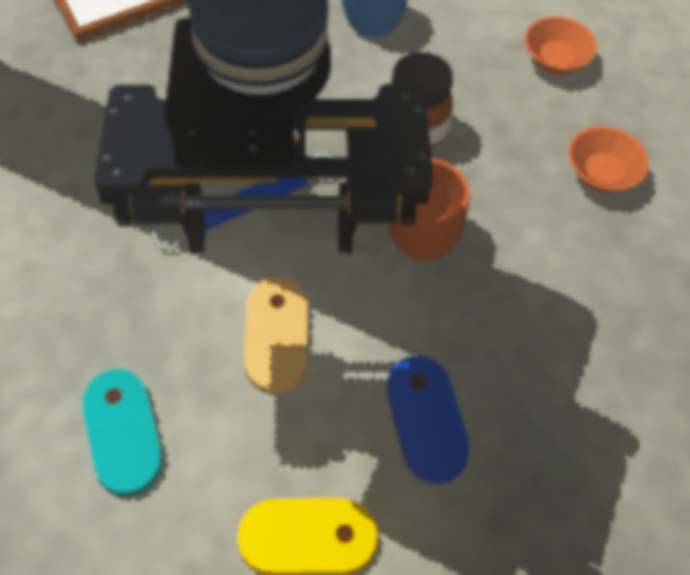

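arm_command --translation '[[0.01,0.5,0],[0.01,0.8,0],[0.01,0.8,0]]' --rotation '[[0,0,0],[0,0,0],[0,0,0]]' --grip '[-1,-1,-1]'

```text
time_s: 12.1
position: [0.4469, -0.3155, 0.0859]
tcp_rot: [[-0.373, -0.005, 0.928], [-0.928, 0.005, -0.373], [-0.003, -1.0, -0.006]]
force: [-0.3, 0.4, -0.7]
opening: 0.998
```

arm_command --translation '[[0.01,0.3,0],[0.01,0.5,0],[0.01,0.7,0],[0.01,0.79,0],[0.01,0.79,0]]' --rotation '[[0,0,0],[0,0,0],[0,0,0],[0,0,0],[0,0,0]]' --grip '[-1,-1,-1,-1,-1]'

```text
time_s: 12.6
position: [0.4483, -0.3182, 0.0255]
tcp_rot: [[-0.374, -0.0, 0.927], [-0.927, 0.0, -0.374], [-0.0, -1.0, -0.0]]
force: [-0.8, 0.4, 0.1]
opening: 1.001
```

arm_command --translation '[[0,0,0],[0,0,0],[0,0,0],[0,0,0],[0,0,0]]' --rotation '[[0,0,0],[0,0,0],[0,0,0],[0,0,0],[0,0,0]]' --grip '[1,1,1,1,1]'

```text
time_s: 13.1
position: [0.4482, -0.3184, 0.0258]
tcp_rot: [[-0.374, 0.0, 0.927], [-0.927, -0.0, -0.374], [0.0, -1.0, 0.0]]
force: [0.4, -0.7, 0.5]
opening: 0.631
```

arm_command --translation '[[0,0,0],[0,0,0],[0,0,0],[0,0,0]]' --rotation '[[0,0,0],[0,0,0],[0,0,0],[0,0,0]]' --grip '[1,1,1,1]'

```text
time_s: 13.5
position: [0.4482, -0.3183, 0.0255]
tcp_rot: [[-0.374, 0.0, 0.927], [-0.927, -0.0, -0.374], [0.0, -1.0, 0.0]]
force: [0.6, 0.0, 2.0]
opening: 0.511
```

```bash
python3 plan.py .4335 .141 .15 6.6
```

```text
[ 0.4482 -0.3183  0.0255] -22.0 tilt [ 0. -0. -1.] t 13.5 open 0.511 q6 -25.0
calls 6 each [-0.876 -0.259 -0.387] then rot y total -0.476 deg -28.6
```

arm_command --translation '[[0,-0.4,0],[0,-1,0],[0,-1,0]]' --rotation '[[0,0,0],[0,0,0],[0,0,0]]' --grip '[1,1,1]'

```text
time_s: 13.8
position: [0.4508, -0.3209, 0.1102]
tcp_rot: [[-0.374, 0.007, 0.927], [-0.927, -0.008, -0.374], [0.005, -1.0, 0.01]]
force: [0.1, -0.6, -0.3]
opening: 0.509
```

arm_command --translation '[[-0.45,-0.3,-0.2],[-0.876,-0.5,-0.387],[-0.876,-0.5,-0.387]]' --rotation '[[0,0,0],[0,0,0],[0,0,0]]' --grip '[1,1,1]'

```text
time_s: 14.1
position: [0.4442, -0.2371, 0.1462]
tcp_rot: [[-0.371, -0.002, 0.928], [-0.928, 0.003, -0.371], [-0.002, -1.0, -0.003]]
force: [0.2, 0.4, -1.1]
opening: 0.512
```

arm_command --translation '[[-0.45,0,-0.2],[-0.876,0,-0.387],[-0.876,0,-0.387]]' --rotation '[[0,0,0],[0,0,0],[0,0,0]]' --grip '[1,1,1]'

```text
time_s: 14.4
position: [0.4407, -0.1607, 0.1444]
tcp_rot: [[-0.371, -0.005, 0.929], [-0.929, 0.004, -0.371], [-0.002, -1.0, -0.006]]
force: [-0.2, -0.0, -0.5]
opening: 0.51
```

arm_command --translation '[[-0.45,0,-0.2],[-0.876,0,-0.387],[-0.876,0,-0.387]]' --rotation '[[0,0,0],[0,0,0],[0,0,0]]' --grip '[1,1,1]'

```text
time_s: 14.7
position: [0.4388, -0.0853, 0.1446]
tcp_rot: [[-0.371, -0.004, 0.929], [-0.929, 0.002, -0.371], [-0.001, -1.0, -0.005]]
force: [-0.5, 0.5, -0.2]
opening: 0.512
```

arm_command --translation '[[-0.45,0,-0.2],[-0.876,0,-0.387],[-0.876,0,-0.387]]' --rotation '[[0,0,0],[0,0,0],[0,0,0]]' --grip '[1,1,1]'

```text
time_s: 15.0
position: [0.4373, -0.0098, 0.1449]
tcp_rot: [[-0.371, -0.002, 0.929], [-0.929, 0.001, -0.371], [-0.0, -1.0, -0.002]]
force: [-1.1, -0.4, -1.0]
opening: 0.509
```

arm_command --translation '[[-0.45,0,-0.2],[-0.876,0,-0.387],[-0.876,0,-0.387]]' --rotation '[[0,0,0],[0,0,0],[0,0,0]]' --grip '[1,1,1]'

```text
time_s: 15.3
position: [0.4359, 0.0662, 0.1451]
tcp_rot: [[-0.371, -0.0, 0.929], [-0.929, 0.0, -0.371], [-0.0, -1.0, -0.0]]
force: [-0.3, -0.8, -1.3]
opening: 0.512
```

arm_command --translation '[[-0.45,0,-0.2],[-0.876,0,-0.387],[-0.876,0,-0.387],[-0.876,0,-0.387],[-0.876,0,-0.387]]' --rotation '[[0,-0.12,0],[0,-0.24,0],[0,-0.36,0],[0,-0.476,0],[0,-0.476,0]]' --grip '[1,1,1,1,1]'

```text
time_s: 15.8
position: [0.4346, 0.1399, 0.1452]
tcp_rot: [[0.114, 0.001, 0.993], [-0.993, -0.001, 0.114], [0.001, -1.0, 0.001]]
force: [0.2, 0.1, -0.7]
opening: 0.507
```

arm_command --translation '[[0,0,0],[0,0,0]]' --rotation '[[0,0,0],[0,0,0]]' --grip '[1,1]'

```text
time_s: 16.0
position: [0.4339, 0.1402, 0.1453]
tcp_rot: [[0.111, 0.0, 0.994], [-0.994, -0.0, 0.111], [0.0, -1.0, 0.0]]
force: [0.5, 0.1, 0.3]
opening: 0.508
```

```bash
python3 plan.py .4335 .141 .0322 6.6
```

```text
[0.4339 0.1402 0.1453] 6.4 tilt [ 0. -0. -1.] t 16.0 open 0.508 q6 -2.6
calls 2 each [-0.005  0.707 -0.002] then rot y total -0.003 deg -0.2
```

arm_command --translation '[[0,0.4,0],[0,0.707,0],[0,0.707,0]]' --rotation '[[0,0,0],[0,0,0],[0,0,0]]' --grip '[1,1,1]'

```text
time_s: 16.3
position: [0.4319, 0.1404, 0.0868]
tcp_rot: [[0.113, -0.006, 0.994], [-0.994, -0.0, 0.113], [-0.0, -1.0, -0.006]]
force: [0.0, -0.3, 0.1]
opening: 0.509
```

arm_command --translation '[[0,0.25,0],[0,0.42,0],[0,0.6,0],[0,0.707,0],[0,0.707,0]]' --rotation '[[0,0,0],[0,0,0],[0,0,0],[0,0,0],[0,0,0]]' --grip '[1,1,1,1,1]'

```text
time_s: 16.8
position: [0.4337, 0.141, 0.0323]
tcp_rot: [[0.114, -0.0, 0.994], [-0.994, -0.0, 0.114], [0.0, -1.0, -0.0]]
force: [0.3, 0.5, -0.3]
opening: 0.514
```

arm_command --translation '[[0,0,0],[0,0,0],[0,0,0],[0,0,0]]' --rotation '[[0,0,0],[0,0,0],[0,0,0],[0,0,0]]' --grip '[-0.4,-0.4,-0.4,-0.4]'

```text
time_s: 17.2
position: [0.4335, 0.1412, 0.0327]
tcp_rot: [[0.114, 0.001, 0.993], [-0.993, 0.0, 0.114], [0.0, -1.0, 0.001]]
force: [0.3, 0.9, -0.3]
opening: 0.687
```

arm_command --translation '[[0,-0.2,0],[0,-0.5,0],[0,-1,0],[0,-1,0],[0,-1,0]]' --rotation '[[0,0,0],[0,0,0],[0,0,0],[0,0,0],[0,0,0]]' --grip '[-0.4,-0.4,-0.4,-0.4,-0.4]'

```text
time_s: 17.7
position: [0.4339, 0.1412, 0.1132]
tcp_rot: [[0.115, 0.003, 0.993], [-0.993, 0.0, 0.115], [0.0, -1.0, 0.003]]
force: [-0.7, -0.1, -0.6]
opening: 0.7
```

```bash
python3 plan.py .589 -.276 .15 -22; python3 - <<'E'
from m import *
for n in("top","side"):
    c=eyes.capture(n); im=c["image"]; h=cv2.cvtColor(im,cv2.COLOR_BGR2HSV)
    b=(150,280,228,330) if n=="top" else (200,190,250,228)
    blob(c,win((h[:,:,0]<25)&(h[:,:,1]>90),*b),.016,n)
E
```

```text
[0.4339 0.1412 0.1132] 6.6 tilt [ 0.003  0.    -1.   ] t 17.7 open 0.7 q6 -2.6
calls 6 each [ 0.9   -0.077  0.222] then rot y total 0.476 deg 28.6
side 482 px [223. 206.] ctr [0.4329 0.1391] size [0.0446 0.0941] long axis deg 97.6
```

arm_command --translation '[[0.4,-0.4,0.1],[0.9,-0.6,0.222],[0.9,-0.6,0.222]]' --rotation '[[0,0,0],[0,0,0],[0,0,0]]' --grip '[-1,-1,-1]'

```text
time_s: 18.1
position: [0.4631, 0.0682, 0.1612]
tcp_rot: [[0.11, 0.006, 0.994], [-0.994, -0.002, 0.11], [0.002, -1.0, 0.006]]
force: [-0.3, -0.1, -0.2]
opening: 0.887
```

arm_command --translation '[[0.45,0,0.1],[0.9,0,0.222],[0.9,0,0.222]]' --rotation '[[0,0,0],[0,0,0],[0,0,0]]' --grip '[-1,-1,-1]'

```text
time_s: 18.4
position: [0.4872, -0.001, 0.1591]
tcp_rot: [[0.11, 0.001, 0.994], [-0.994, -0.001, 0.11], [0.001, -1.0, 0.001]]
force: [0.6, 0.3, 0.4]
opening: 0.994
```

arm_command --translation '[[0.45,0,0.1],[0.9,0,0.222],[0.9,0,0.222]]' --rotation '[[0,0,0],[0,0,0],[0,0,0]]' --grip '[-1,-1,-1]'

```text
time_s: 18.7
position: [0.513, -0.0702, 0.1591]
tcp_rot: [[0.111, 0.001, 0.994], [-0.994, -0.001, 0.111], [0.001, -1.0, 0.001]]
force: [0.1, 0.8, 0.8]
opening: 0.997
```

arm_command --translation '[[0.45,0,0.1],[0.9,0,0.222],[0.9,0,0.222]]' --rotation '[[0,0,0],[0,0,0],[0,0,0]]' --grip '[-1,-1,-1]'

```text
time_s: 19.0
position: [0.5387, -0.1395, 0.1593]
tcp_rot: [[0.112, 0.002, 0.994], [-0.994, -0.001, 0.112], [0.002, -1.0, 0.002]]
force: [0.0, 1.1, 0.7]
opening: 1.003
```

arm_command --translation '[[0.45,0,0.1],[0.9,0,0.222],[0.9,0,0.222]]' --rotation '[[0,0,0],[0,0,0],[0,0,0]]' --grip '[-1,-1,-1]'

```text
time_s: 19.3
position: [0.5643, -0.2088, 0.1593]
tcp_rot: [[0.112, 0.002, 0.994], [-0.994, -0.002, 0.112], [0.002, -1.0, 0.001]]
force: [-0.0, 0.2, 0.6]
opening: 0.999
```

arm_command --translation '[[0.45,0,0.1],[0.9,0,0.222],[0.9,0,0.222],[0.9,0,0.222],[0.9,0,0.222]]' --rotation '[[0,0,0],[0,0,0],[0,0,0],[0,0,0],[0,0,0]]' --grip '[-1,-1,-1,-1,-1]'

```text
time_s: 19.8
position: [0.5873, -0.273, 0.1591]
tcp_rot: [[0.116, -0.003, 0.993], [-0.993, 0.003, 0.116], [-0.003, -1.0, -0.003]]
force: [-0.0, 0.3, 0.6]
opening: 1.001
```

```bash
python3 plan.py .589 -.276 .045 6.6; python3 - <<'E'
from m import *
c=eyes.capture("side"); im=c["image"]; 
cv2.imwrite("pics/crop4.png",cv2.resize(im[180:380,260:500],None,fx=3,fy=3))
h=cv2.cvtColor(im,cv2.COLOR_BGR2HSV)
p=models.spot_point("side","pot_mid")[:2]
for d in p:
    q=np.array(d["point"])*[640,480]; print(d["conf"],q,ray(c,q,.03))
E
```

```text
[ 0.5873 -0.273   0.1591] 6.6 tilt [-0.003  0.003 -1.   ] t 19.8 open 1.001 q6 -41.5
calls 2 each [0.02  0.713 0.008] then rot y total 0.001 deg 0.0
0.61 [364.608 322.608] [ 0.5888 -0.2771  0.03  ]
```

View pics/crop4.png

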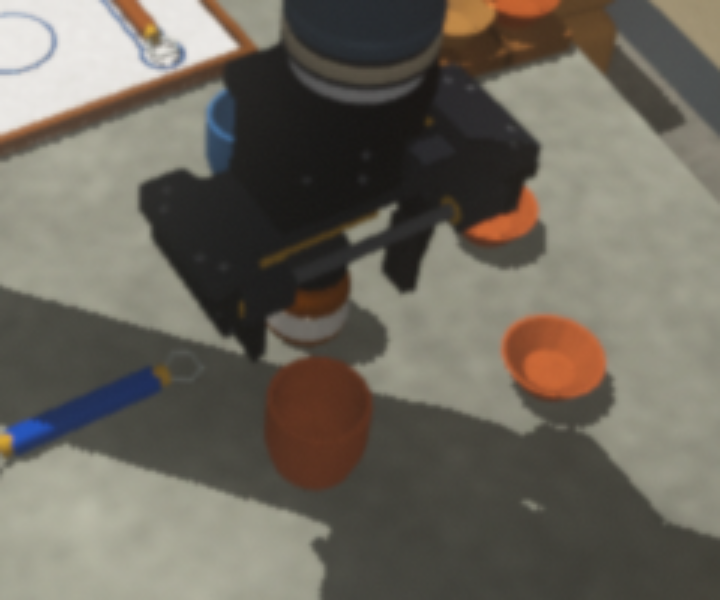

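arm_command --translation '[[0.03,0.2,0.01],[0.03,0.5,0.01],[0.03,0.713,0.01],[0.03,0.713,0.01]]' --rotation '[[0,0,0],[0,0,0],[0,0,0],[0,0,0]]' --grip '[-1,-1,-1,-1]'

```text
time_s: 20.3
position: [0.5875, -0.2762, 0.0996]
tcp_rot: [[0.115, -0.006, 0.993], [-0.993, 0.004, 0.115], [-0.005, -1.0, -0.006]]
force: [0.2, 0.7, -0.7]
opening: 0.998
```

arm_command --translation '[[0.01,0.25,0],[0.01,0.5,0],[0.01,0.713,0],[0.01,0.713,0],[0.01,0.713,0]]' --rotation '[[0,0,0],[0,0,0],[0,0,0],[0,0,0],[0,0,0]]' --grip '[-1,-1,-1,-1,-1]'

```text
time_s: 20.8
position: [0.5899, -0.2788, 0.0462]
tcp_rot: [[0.115, -0.0, 0.993], [-0.993, 0.0, 0.115], [-0.0, -1.0, -0.0]]
force: [-0.5, 0.0, 0.1]
opening: 0.999
```

arm_command --translation '[[0,0,0],[0,0,0],[0,0,0],[0,0,0],[0,0,0]]' --rotation '[[0,0,0],[0,0,0],[0,0,0],[0,0,0],[0,0,0]]' --grip '[1,1,1,1,1]'

```text
time_s: 21.3
position: [0.59, -0.2791, 0.0468]
tcp_rot: [[0.115, 0.001, 0.993], [-0.993, -0.0, 0.115], [0.001, -1.0, 0.001]]
force: [0.4, 0.0, 3.3]
opening: 0.712
```

arm_command --translation '[[0,0,0],[0,0,0],[0,0,0]]' --rotation '[[0,0,0],[0,0,0],[0,0,0]]' --grip '[1,1,1]'

```text
time_s: 21.6
position: [0.59, -0.2791, 0.0468]
tcp_rot: [[0.115, 0.001, 0.993], [-0.993, -0.0, 0.115], [0.001, -1.0, 0.001]]
force: [-0.3, -0.3, 5.8]
opening: 0.718
```

```bash
python3 plan.py .5325 .1585 .15 6.6
```

```text
[ 0.59   -0.2791  0.0468] 6.6 tilt [ 0.001 -0.    -1.   ] t 21.6 open 0.718 q6 -41.7
calls 6 each [-0.919 -0.215 -0.015] then rot y total -0.0 deg -0.0
```

arm_command --translation '[[0,-0.2,0],[0,-0.5,0],[0,-0.8,0],[0,-1,0],[0,-1,0]]' --rotation '[[0,0,0],[0,0,0],[0,0,0],[0,0,0],[0,0,0]]' --grip '[1,1,1,1,1]'

```text
time_s: 22.1
position: [0.5913, -0.2798, 0.1291]
tcp_rot: [[0.114, 0.005, 0.993], [-0.993, -0.003, 0.114], [0.004, -1.0, 0.004]]
force: [0.4, -1.1, -1.5]
opening: 0.713
```

arm_command --translation '[[0,-0.3,0],[0,-0.5,0],[0,-0.5,0]]' --rotation '[[0,0,0],[0,0,0],[0,0,0]]' --grip '[1,1,1]'

```text
time_s: 22.4
position: [0.5907, -0.2795, 0.1676]
tcp_rot: [[0.114, 0.003, 0.993], [-0.993, -0.002, 0.115], [0.002, -1.0, 0.003]]
force: [0.0, -0.7, -1.5]
opening: 0.716
```

arm_command --translation '[[-0.3,0,0],[-0.6,0,-0.015],[-0.914,0,-0.015]]' --rotation '[[0,0,0],[0,0,0],[0,0,0]]' --grip '[1,1,1]'

```text
time_s: 22.7
position: [0.5789, -0.2054, 0.1642]
tcp_rot: [[0.113, -0.003, 0.994], [-0.994, 0.002, 0.113], [-0.002, -1.0, -0.003]]
force: [0.6, 0.7, -1.8]
opening: 0.712
```

arm_command --translation '[[-0.3,0,0],[-0.6,0,-0.015],[-0.914,0,-0.015]]' --rotation '[[0,0,0],[0,0,0],[0,0,0]]' --grip '[1,1,1]'

```text
time_s: 23.0
position: [0.5693, -0.1326, 0.1644]
tcp_rot: [[0.114, -0.003, 0.993], [-0.993, 0.001, 0.114], [-0.002, -1.0, -0.003]]
force: [0.0, -0.2, -1.9]
opening: 0.713
```

arm_command --translation '[[-0.3,0,0],[-0.6,0,-0.015],[-0.914,0,-0.015]]' --rotation '[[0,0,0],[0,0,0],[0,0,0]]' --grip '[1,1,1]'

```text
time_s: 23.3
position: [0.5597, -0.0602, 0.1645]
tcp_rot: [[0.114, -0.003, 0.993], [-0.993, 0.001, 0.114], [-0.001, -1.0, -0.003]]
force: [0.8, 0.2, -1.5]
opening: 0.713
```

arm_command --translation '[[-0.3,0,0],[-0.6,0,-0.015],[-0.914,0,-0.015]]' --rotation '[[0,0,0],[0,0,0],[0,0,0]]' --grip '[1,1,1]'

```text
time_s: 23.6
position: [0.5502, 0.0121, 0.1646]
tcp_rot: [[0.114, -0.003, 0.993], [-0.993, 0.001, 0.114], [-0.001, -1.0, -0.003]]
force: [0.7, 0.8, -1.4]
opening: 0.713
```

arm_command --translation '[[-0.3,0,0],[-0.6,0,-0.015],[-0.914,0,-0.015]]' --rotation '[[0,0,0],[0,0,0],[0,0,0]]' --grip '[1,1,1]'

```text
time_s: 23.9
position: [0.5406, 0.0845, 0.1645]
tcp_rot: [[0.114, -0.003, 0.993], [-0.993, 0.0, 0.114], [-0.001, -1.0, -0.003]]
force: [-0.2, 0.2, -1.6]
opening: 0.716
```

arm_command --translation '[[-0.3,0,0],[-0.6,0,-0.015],[-0.914,0,-0.015],[-0.914,0,-0.015],[-0.914,0,-0.015]]' --rotation '[[0,0,0],[0,0,0],[0,0,0],[0,0,0],[0,0,0]]' --grip '[1,1,1,1,1]'

```text
time_s: 24.4
position: [0.5315, 0.1563, 0.165]
tcp_rot: [[0.116, -0.002, 0.993], [-0.993, -0.001, 0.116], [0.0, -1.0, -0.002]]
force: [0.1, -0.7, -2.3]
opening: 0.712
```

```bash
python3 plan.py .5325 .156 .0535 6.6; python3 - <<'E'
from m import *
c=eyes.capture("side"); im=c["image"]; cv2.imwrite("pics/crop5.png",cv2.resize(im[60:260,170:410],None,fx=3,fy=3))
E
```

```text
[0.5315 0.1563 0.165 ] 6.7 tilt [-0.002 -0.001 -1.   ] t 24.4 open 0.712 q6 -1.8
calls 2 each [0.002 0.697 0.006] then rot y total 0.001 deg 0.1
```

View pics/crop5.png

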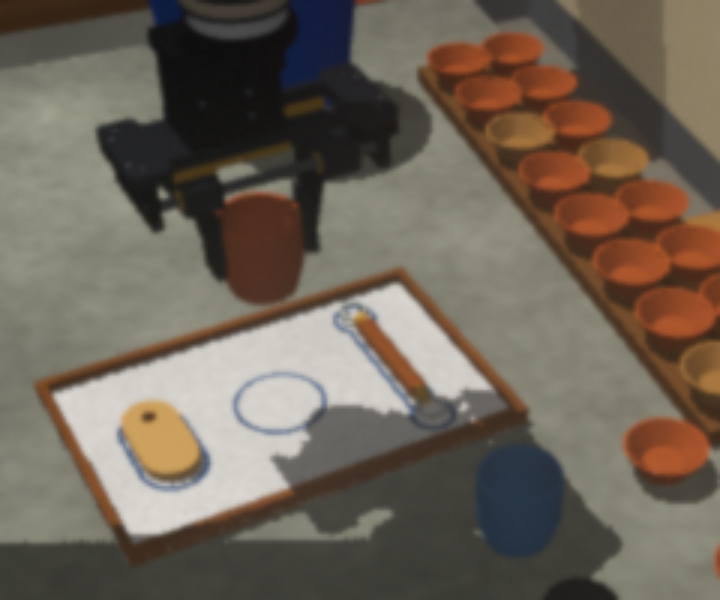

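arm_command --translation '[[0,0.2,0.01],[0,0.45,0.01],[0,0.697,0.01],[0,0.697,0.01]]' --rotation '[[0,0,0],[0,0,0],[0,0,0],[0,0,0]]' --grip '[1,1,1,1]'

```text
time_s: 24.85
position: [0.5314, 0.1547, 0.1079]
tcp_rot: [[0.113, -0.006, 0.994], [-0.994, -0.001, 0.113], [0.0, -1.0, -0.006]]
force: [-0.3, 0.1, -2.2]
opening: 0.713
```

arm_command --translation '[[0,0.2,0],[0,0.4,0],[0,0.55,0],[0,0.64,0],[0,0.67,0]]' --rotation '[[0,0,0],[0,0,0],[0,0,0],[0,0,0],[0,0,0]]' --grip '[1,1,1,1,1]'

```text
time_s: 25.35
position: [0.5332, 0.1559, 0.0565]
tcp_rot: [[0.114, -0.001, 0.993], [-0.993, -0.0, 0.114], [0.0, -1.0, -0.001]]
force: [-0.3, -0.1, -1.2]
opening: 0.713
```

arm_command --translation '[[0,0,0],[0,0,0],[0,0,0]]' --rotation '[[0,0,0],[0,0,0],[0,0,0]]' --grip '[1,1,1]'

```text
time_s: 25.65
position: [0.5337, 0.1563, 0.0575]
tcp_rot: [[0.115, 0.001, 0.993], [-0.993, 0.0, 0.115], [0.0, -1.0, 0.001]]
force: [0.2, -0.7, -1.9]
opening: 0.715
```

arm_command --translation '[[0,0.025,0],[0,0.05,0],[0,0.055,0],[0,0.055,0]]' --rotation '[[0,0,0],[0,0,0],[0,0,0],[0,0,0]]' --grip '[1,1,1,1]'

```text
time_s: 26.05
position: [0.5334, 0.1563, 0.0528]
tcp_rot: [[0.114, 0.001, 0.993], [-0.993, 0.0, 0.114], [-0.0, -1.0, 0.001]]
force: [0.5, -0.4, 2.5]
opening: 0.716
```

arm_command --translation '[[0,0,0],[0,0,0],[0,0,0],[0,0,0],[0,0,0]]' --rotation '[[0,0,0],[0,0,0],[0,0,0],[0,0,0],[0,0,0]]' --grip '[-1,-1,-1,-1,-1]'

```text
time_s: 26.55
position: [0.5332, 0.1561, 0.0524]
tcp_rot: [[0.114, -0.0, 0.993], [-0.993, -0.0, 0.114], [0.0, -1.0, -0.0]]
force: [0.1, 0.5, 0.8]
opening: 0.986
```

arm_command --translation '[[0,-0.2,0],[0,-0.5,0],[0,-0.8,0],[0,-1,0],[0,-1,0]]' --rotation '[[0,0,0],[0,0,0],[0,0,0],[0,0,0],[0,0,0]]' --grip '[-1,-1,-1,-1,-1]'

```text
time_s: 27.05
position: [0.5348, 0.1564, 0.1346]
tcp_rot: [[0.115, 0.005, 0.993], [-0.993, 0.0, 0.115], [0.0, -1.0, 0.005]]
force: [-1.2, 0.7, 0.4]
opening: 1.003
```

arm_command --translation '[[0,-0.5,0],[0,-1,0],[0,-1,0],[0,-1,0]]' --rotation '[[0,0,0],[0,0,0],[0,0,0],[0,0,0]]' --grip '[-1,-1,-1,-1]'

```text
time_s: 27.45
position: [0.5332, 0.1562, 0.2124]
tcp_rot: [[0.115, 0.001, 0.993], [-0.993, 0.0, 0.115], [0.0, -1.0, 0.001]]
force: [-0.3, -0.8, -0.0]
opening: 0.999
```

```bash
python3 - <<'E'
from m import *
c=eyes.capture("side"); im=c["image"]; cv2.imwrite("pics/crop6.png",cv2.resize(im[100:360,170:470],None,fx=2.3,fy=2.3))
h=cv2.cvtColor(im,cv2.COLOR_BGR2HSV)
m=win((h[:,:,0]<16)&(h[:,:,1]>90),238,150,287,215)
def sil(p):
    o=np.zeros(m.shape,np.uint8); a=np.linspace(0,2*np.pi,60)
    P=[[p[0]+r*np.cos(t),p[1]+r*np.sin(t),z] for r,z in((.025,.006),(.031,.028),(.031,.066)) for t in a]
    cv2.fillConvexPoly(o,cv2.convexHull((proj(c,P)*16).astype(np.int32)),1,shift=4); return o
print(sorted((np.sum(sil((x,y))!=m),x.round(3),y.round(3)) for x in np.arange(.514,.552,.002) for y in np.arange(.14,.178,.002))[:3],m.sum())
blob(c,win((h[:,:,0]<22)&(h[:,:,1]>90),285,160,322,200),.013,"tool")
blob(c,win((h[:,:,0]<25)&(h[:,:,1]>90),200,190,240,228),.016,"rib")
Z=dict(pot_mid=.036,rib_mid=.011,tool_mid=.013,jar=0)
for cam in("top","side"):
    c=eyes.capture(cam)
    for k,z in Z.items():
        for d in models.spot_point(cam,k)[:4]:
            p=np.array(d["point"])*[640,480]; print(cam,k,round(d["conf"],2),ray(c,p,z)[:2])
E
```

```text
[(np.int64(209), np.float64(0.534), np.float64(0.168)), (np.int64(214), np.float64(0.536), np.float64(0.168)), (np.int64(216), np.float64(0.532), np.float64(0.166))] 916
tool 202 px [300. 179.] ctr [0.6325 0.1723] size [0.0161 0.1264] long axis deg 96.6
rib 480 px [223. 206.] ctr [0.4328 0.1398] size [0.0446 0.0949] long axis deg 97.6
top pot_mid 0.8 [0.5345 0.1637]
top pot_mid 0.38 [0.4385 0.1389]
top rib_mid 0.72 [ 0.3225 -0.3401]
top rib_mid 0.63 [0.4349 0.1411]
top rib_mid 0.4 [ 0.519  -0.4168]
top tool_mid 0.68 [0.6362 0.1761]
top jar 0.87 [ 0.6338 -0.1755]
side pot_mid 0.71 [0.5333 0.1646]
side pot_mid 0.2 [0.4294 0.0985]
side rib_mid 0.8 [ 0.417  -0.4642]
side rib_mid 0.71 [0.436  0.1365]
side rib_mid 0.7 [ 0.3247 -0.3522]
side tool_mid 0.68 [0.4352 0.126 ]
side tool_mid 0.6 [0.6301 0.176 ]
side jar 0.9 [ 0.636  -0.1772]
```

View pics/crop6.png

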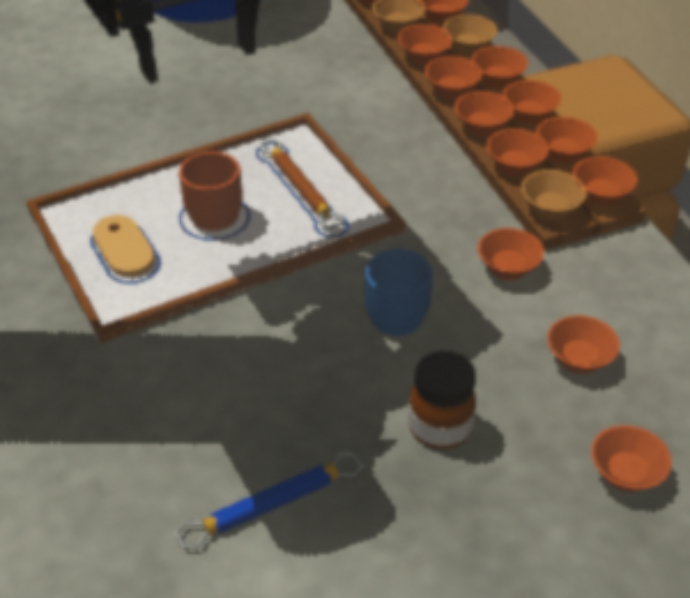

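The rib and tool are in place. The estimates put the pot about 6 to 9 mm toward +y, so I'll measure it more carefully before handing in.

```bash
python3 - <<'E'
from m import *
for cam,b in(("top",(150,215,222,285)),("side",(240,152,290,218))):
    c=eyes.capture(cam); im=c["image"]; h=cv2.cvtColor(im,cv2.COLOR_BGR2HSV)
    m=win((h[:,:,1]>100)&((h[:,:,0]<20)|(h[:,:,0]>170)),*b).astype(np.uint8)
    n,l,st,ce=cv2.connectedComponentsWithStats(m); m=(l==1+np.argmax(st[1:,4])).astype(np.uint8)
    cnt=cv2.findContours(m,cv2.RETR_EXTERNAL,cv2.CHAIN_APPROX_NONE)[0][0]
    m=cv2.fillConvexPoly(np.zeros_like(m),cv2.convexHull(cnt),1)
    def sil(p):
        o=np.zeros(m.shape,np.uint8); a=np.linspace(0,2*np.pi,60)
        P=[[p[0]+r*np.cos(t),p[1]+r*np.sin(t),z] for r,z in((.025,.006),(.031,.028),(.031,.066)) for t in a]
        return cv2.fillConvexPoly(o,cv2.convexHull((proj(c,P)*16).astype(np.int32)),1,shift=4)
    print(cam,sorted((np.sum(sil((x,y))!=m),x.round(3),y.round(3)) for x in np.arange(.514,.556,.002) for y in np.arange(.14,.182,.002))[:3],m.sum(),cv2.boundingRect(m))
    cv2.imwrite(f"pics/f_{cam}.png",cv2.resize(im[b[1]:b[3],b[0]:b[2]],None,fx=5,fy=5))
a,b=[cv2.imread(f"pics/f_{k}.png") for k in("top","side")]
H=max(a.shape[0],b.shape[0]); f=lambda i:cv2.copyMakeBorder(i,0,H-i.shape[0],0,0,0)
cv2.imwrite("pics/fin.png",np.hstack([f(a),f(b)]))
E
```

```text
top [(np.int64(289), np.float64(0.534), np.float64(0.162)), (np.int64(290), np.float64(0.532), np.float64(0.156)), (np.int64(290), np.float64(0.534), np.float64(0.16))] 781 (167, 238, 29, 32)
side [(np.int64(426), np.float64(0.536), np.float64(0.168)), (np.int64(429), np.float64(0.536), np.float64(0.17)), (np.int64(431), np.float64(0.538), np.float64(0.17))] 1278 (240, 154, 50, 46)
```

View pics/fin.png

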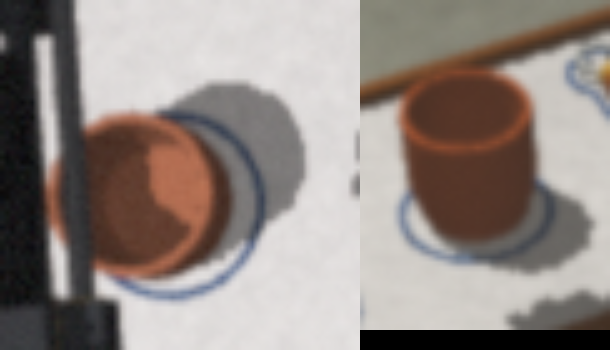

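```bash
python3 - <<'E'
from m import *
a=np.linspace(0,2*np.pi,90)
for cam,obs in(("side","L248 R274.6 T165.6 B200.4"),("top","rim T237.8 B270.5 L160 ; body R196.5")):
    c=eyes.capture(cam); print(cam,"obs",obs)
    for x,y in((.5325,.1585),(.533,.162),(.533,.166),(.536,.168)):
        P=np.array([[x+r*np.cos(t),y+r*np.sin(t),z] for r,z in((.025,.006),(.031,.028),(.031,.066)) for t in a]); q=proj(c,P)
        print(x,y,"LTRB",q.min(0).round(1),q.max(0).round(1))
E
```

```text
side obs L248 R274.6 T165.6 B200.4
0.5325 0.1585 LTRB [246.9 165.5] [275.1 200.7]
0.533 0.162 LTRB [246.7 164.6] [274.9 199.7]
0.533 0.166 LTRB [246.2 163.6] [274.3 198.7]
0.536 0.168 LTRB [247.3 162.8] [275.3 197.9]
top obs rim T237.8 B270.5 L160 ; body R196.5
0.5325 0.1585 LTRB [159.5 236.5] [197.3 270.7]
0.533 0.162 LTRB [157.7 236.2] [195.5 270.4]
0.533 0.166 LTRB [155.5 236.1] [193.4 270.3]
0.536 0.168 LTRB [154.5 234.5] [192.4 268.7]
```

With its edges read off both views, the pot sits at about (0.533, 0.159), within about 2 mm of its outline. The earlier offset came from a contaminated colour mask, because the tray rim and gripper were inside the window.

```bash
python3 -c "
from rig import bot
print(bot.hand_in())"
```

```text
the job is handed in; nothing more can be done
None
```

I laid out the tray in the order tool, rib, then pot, and handed the job in with the clock at about 28 s of the 72 s allowed. The gripper was open and about 15 cm clear of the tray. The hand-in gives no verdict.

| Item | Centre offset from its outline | Angle offset |
|---|---|---|
| Wooden-handled tool | about 3 mm | about 0° |
| Wooden rib | about 1–2 mm | about 1° |
| Terracotta pot | about 1–2 mm | upright in both views |

- **Pot release:** I let go only after the force reading showed it had touched the tray floor, so it did not drop.
- **Check that disagreed:** automatic colour fits and the network's point put the pot 5–10 mm off toward +y. The tray rim and gripper were getting into the colour masks. The pot's edges, read by hand in both camera views, matched the outline centre, and even the larger figure is inside the 15 mm limit.
- **Bystanders:** the blue pot, jar, blue tool and lamps look untouched in the last side picture. The jar measured within about 1 cm of its starting position. I did not re-check the blue rib in a final picture, and the arm never reached for it.

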